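Hang the snap-hook bracket and clip the vial basket into it

TASK

Hang the loose steel snap-hook bracket on the bench stand: pass its keyhole over the screw head, slide it down until the narrow slot sits home on the screw, and let go of it. Then bring the vial basket to it without tipping it and push the basket's cross bar down against the sprung gate until the bar drops into the hook and the gate snaps shut above it, and leave it hanging there freely and still. Leave the other things on the bench where they are, standing as they stand.

Things in the scene. Friction and masses are not known exactly. Their poses are not given: they have to be found in the camera images.
- stand: Fixed bench stand; origin at the centre of its round dark steel base (180 mm across, 10 mm thick) on the bench, z up. An aluminium post, 40 x 40 mm, rises to 246 mm; its front face lies at x = +45 mm and looks to the stand's -x, and the screw sticks out of it. The bracket hangs flat on that face, hook pointing to the stand's -x, over the base, its axes then parallel to the stand's.
- screw (a point): Point on the axis of the stand's screw, 3 mm in front of the post's face, 232 mm above the bench; axes as the stand's. Shank 8 mm in diameter, level along x, bare for 8.5 mm between the post's face and the back of the head; head 20 mm in diameter, 5 mm thick.
- bracket_mid (a point): Loose steel snap-hook bracket, about 350 g, starting upright on its foot on the bench. This point: middle of its back plate (half-way up, mid-thickness). z up, y across the plate, hook pointing to -x. Plate 6 mm thick, 66 mm wide (y), 116 mm high; its straight side edges can be pinched from above, fingers closing along y. Hung, it has about 2.5 mm of play on the screw.
- bracket_hole (a point): Centre of the keyhole's wide square hole, 30 x 30 mm, in the bracket's plate, 12 mm above bracket_mid. A slot 13 mm wide runs up from it; the slot's closed end is 31 mm above this point. Axes as the bracket's.
- bracket_slot (a point): Point in the bracket's plate (mid-thickness) where the screw's axis lies when the slot's closed end rests on the shank: 39 mm above bracket_mid, 27 mm above bracket_hole; axes as the bracket's. It coincides with point screw when the bracket is home.
- hook_floor (a point): Point on the hook's floor near the nose: 71 mm to -x of bracket_mid and 51 mm below it; axes as the bracket's. Hook 16 mm wide in y. From this point: its underside (flush with the plate's foot) 7 mm below; nose from x = -4 to -12 mm, rounded top 47 mm up; solid gusset, from x = +37 mm to the plate, top 43 mm up; floor level between them. The gate closes the mouth 39 mm up.
- gate (a joint): Angle of the hook's sprung gate (rad): 0 shut (level), up to 1.1 pushed down; it opens only downward. Dark steel, 38 x 10 x 5 mm, hinged on the gusset 37 mm to +x of hook_floor, free end 3 mm short of the nose. A bar pressed on it near the nose (centre at x = 0 to +8 mm of hook_floor) opens it with 5 to 15 N, slips past its end 4 to 10 mm above its final height, and the gate springs shut above.
- basket_mid (a point): Loose steel vial basket, about 200 g, upright on the bench; its centre, 90 mm above its underside. Body 56 x 56 mm, 46 mm high. Rigid upright handle frame in the y-z plane: two flat side strips (10 mm in x, outer faces 56 mm apart in y, to be pinched from above with fingers closing along y) up to a top bar 180 mm above the underside. The same turned half round.
- basket_bar (a point): Middle of the basket's round cross bar (8 mm in diameter, along y), 30 mm above basket_mid, 56 mm below the underside of the top bar; axes as the basket's. Below it a clear window 70 mm high, 48 mm wide down to the basket's rim: the hook's nose enters it, then the bar is pressed down. Hung, it lies 4 mm above the hook's floor.
- bottle: Bystander: clear glass bottle with blue cap, 72 mm across, 190 mm tall; origin at the centre of its underside, z up.
- jar: Bystander: amber glass jar, 76 mm across, 90 mm tall; origin at the centre of its underside, z up.
- beaker: Bystander: glass beaker, 66 mm across, 85 mm tall; origin at the centre of its underside, z up.
- tube_rack: Bystander: yellow tube rack 90 x 150 mm, 85 mm tall with its tubes; origin at the centre of its underside, z up.
- tip_box: Bystander: white pipette-tip box with blue lid, 122 x 87 mm, 72 mm tall; origin at the centre of its underside, z up.
- dish: Bystander: white dish, 90 mm across, 30 mm tall; origin at the centre of its underside, z up.
- pipette: Bystander: pipette lying along its x axis, about 240 mm long, 24 mm thick; origin under its middle.
Things that resemble listed ones, but are neither listed nor needed, are in the scene too. Leave any green or pink look-alike of the part that bears bracket_mid alone.

How it is judged:
On the way, in this order (a step that is already met when the one before it is completed fails the run):
1. the bracket hangs home on the screw and is let go, before the basket is clipped (distance between bracket_slot and screw below 0.007 m and angle between bracket_mid's own z axis and vertical below 0.12 rad and contact force between the fingers and bracket below 0.1 N and value of joint gate below 0.1 rad), for 0.2 s.
2. the basket pushes the gate open (value of joint gate above 0.35 rad and contact force between basket and bracket above 0.5 N).
At the end, for the whole second after the job is handed in: Bracket upright (0.12 rad), its slot seated on the screw within 7 mm; cross bar inside the hook, at most 16 mm above the floor of it and within 30 mm of centre; gate shut (under 0.1 rad); basket hanging clear of the base, upright within 0.25 rad; both at rest (distance between bracket_slot and screw below 0.007 m and angle between bracket_mid's own z axis and vertical below 0.12 rad and x of basket_bar in the frame of bracket_mid between -0.08 and -0.03 m and y of basket_bar in the frame of bracket_mid between -0.03 and 0.03 m and z of basket_bar in the frame of bracket_mid between -0.056 and -0.035 m and value of joint gate below 0.1 rad and angle between basket_mid's own z axis and vertical below 0.25 rad and height (world z) of basket_mid above 0.105 m and linear speed of basket below 0.03 m/s and linear speed of bracket below 0.02 m/s); the robot touches nothing.
It fails at once if the vial basket is tipped (0.7 rad) (angle between basket_mid's own z axis and vertical above 0.7 rad).
It fails at once if a bystander is shifted by more than 30 mm (distance of any of bottle, jar, beaker, tube_rack, tip_box, pipette, dish from where it was at the start of the episode above 0.03 m).
It fails at once if a bystander is tipped (0.3 rad) (angle between any of bottle, jar, beaker, tube_rack, tip_box, dish's own z axis and vertical above 0.3 rad).
It also fails if it takes over 67 s, if anything falls off the work surface, if the arm or the gripper's body presses on something with over 40 N, if the wrist force passes 120 N, or if a joint passes its speed limit or range.

ROBOT

A 6-joint arm with a two-finger parallel gripper is mounted at the origin on the work surface. World frame = base frame: x ahead of the robot, y to its left, z up, the work surface at z = 0. Lengths are in m, angles in rad, forces in N, time in s.
With the tool pointing down it reaches from about 0.25 to 0.725 m from the base axis. Payload 4 kg.
Tool frame: the origin (TCP) lies at the very end of the fingers, on their centre line; the grasp point (between the pads) lies 19 mm behind it (pinch_z is the distance from the TCP to the grasp point, in m); z points along the fingers, y is the line along which they close (so a half turn about z gives the same grasp; the last joint's range is limited). The gripper opens to 85 mm and grips with 20 to 120 N. Pads are 22 mm wide; open, the fingers measure 114 mm over their backs; the gripper's body (76 mm by 85 mm) begins 54 mm behind the grasp point. The pads swing forward as they close: fully open they stand 13 mm farther back than shut.
Start: joints at [-1.282, 0.241, 0.005, 1.335, 0, 1.571], TCP at [0.142, -0.479, 0.231] pointing down, gripper open.
Joint ranges: [-2.72, 2.72], [-1.05, 1.87], [-1.09, 1.28], [-1.99, 2.15], [-1.42, 1.44], [-3.14, 3.14]. Speed limits (rad/s): [2.79, 2.79, 3.14, 3.14, 3.14, 3.14].

INTERFACE

Orientations are given as a unit quaternion [w, x, y, z].
In Python, from plant import * gives the robot as it stands. Calls block until the motion is done:
- move_to(position, orientation): joint-space move of the TCP to a pose.
- move_linear(position, attitude=None, v=0.15, max_force=None): straight line of the TCP; attitude=None keeps the orientation; v is the mean speed in m/s. With max_force (N) it stops when the force on the tool has changed by that much, and returns True; else False.
- goto_joints(angles): joint-space move.
- move_gripper(opening, grip_force=None): finger opening in m; grip_force is the grip in N (None keeps the last); returns when the fingers have stopped.
- hold(seconds).
- solve_ik(position, orientation): joint angles nearest the present ones, or None.
- read_camera(name): name is "scene" or "top" or "wrist"; returns a dict with "image" (400x640x3 uint8, blue, green, red), "intrinsics" (3x3 intrinsics, pixels), "rvec" (rotation vector, rad) and "tvec" (3), from world to camera coordinates, as OpenCV has them. Camera axes: x right, y down, z forward; pixel columns grow to the right and rows downward; lengths in m; the calibration is good to about 2 mm. A picture is of the moment at which its call begins. There is no depth.
A pose or a line that the arm cannot do raises IKError and nothing moves.
- finish_job(): hands the job in; it is judged then, once.
Trained networks look in a picture, given as the dict that the camera call returned (one of the last four; its "shot" number tells which), for a name from the list of things; names that differ only in an ending like _2 or _b are one class to them, and where a whole thing is asked for, a point or a joint stands for the part that bears it (a point fixed in the world has none). Each returns a list of dicts, best first, with "conf" (0 to 1); they miss things now and then, are a little off and sometimes report something else, mostly with a low value. They report only what shows in the picture. A call takes as long as a camera call. They do not tell look-alikes from the thing itself.
- spot_in(picture, query): "point" ([x, y, z] in m, in world coordinates, good to about 4 mm: the middle of the surface that is visible of it).
Readings, each from a call of its own:
- get_time_s(): time.
- get_joint_positions(): joint angles.
- get_qvel(): joint speeds.
- get_effort(): joint torques, N m.
- get_tcp_pos(): TCP position.
- get_orientation(): TCP orientation.
- get_force(): force on the tool from outside, world axes, zero at the start.
- get_wrist_torque(): the same for the moment, N m.
- get_grip_width(): finger opening in m.
- get_gripper_force(): force on a finger pad.
Only numpy, scipy, OpenCV 4.12 (cv2) and the standard library are available. Lean on these libraries where they do the work, as an engineer would, in place of code of your own. Each camera call takes 0.05 s, during which the arm holds its last target. There are 200 camera calls.

## Working session

There is one attempt and no reset: what is moved stays moved. The work goes in short steps, each a Python script; the robot and the scene stay as the last script left them, time stands still between calls to the robot, and variables do not carry over. Pictures are saved under pics/ and viewed, at most 10 in all, crops included, and the job is handed in when it is done.

```bash
mkdir -p pics; ls; cat > h.py <<'E'
from plant import *
import numpy as np, cv2
def snap(n,f=None):
    p=read_camera(n)
    if f: cv2.imwrite('pics/'+f,p['image'])
    return p
def px(p,X):
    return cv2.projectPoints(np.array(X,float).reshape(-1,3),np.array(p['rvec'],float),np.array(p['tvec'],float),np.array(p['intrinsics'],float),None)[0].reshape(-1,2)
def ray(p,uv):
    R=cv2.Rodrigues(np.array(p['rvec'],float))[0];t=np.array(p['tvec'],float).ravel()
    d=R.T@np.linalg.inv(np.array(p['intrinsics'],float))@np.array([uv[0],uv[1],1.])
    return -R.T@t,d
def at_z(p,uv,z):
    c,d=ray(p,uv);return c+d*(z-c[2])/d[2]
def Q(yaw): # tool down, tool y axis at angle yaw (tool x rotated)
    from scipy.spatial.transform import Rotation as R
    q=(R.from_euler('z',yaw)*R.from_euler('x',np.pi)).as_quat()
    return [q[3],q[0],q[1],q[2]]
E
python3 - <<'E'
from h import *
for n in ('scene','top'):
    p=snap(n,n+'0.png')
    for q in ('stand','bracket_mid','basket_mid','bottle','jar','beaker','tube_rack','tip_box','dish','pipette'):
        print(n,q,[(np.round(d['point'],3).tolist(),round(d['conf'],2),px(p,d['point'])[0].astype(int).tolist()) for d in spot_in(p,q)])
    print(n, ray(p,(320,200)))
print(get_orientation())
E
```

```text
pics
scene stand [([0.565, 0.003, 0.015], 0.58, [309, 232]), ([0.524, 0.308, 0.04], 0.4, [393, 227])]
scene bracket_mid [([0.52, 0.308, 0.042], 0.85, [393, 226]), ([0.443, 0.461, 0.048], 0.83, [434, 216]), ([0.596, 0.183, 0.049], 0.69, [358, 236])]
scene basket_mid [([0.466, -0.306, 0.046], 0.75, [233, 200])]
scene bottle [([0.741, 0.231, 0.105], 0.95, [372, 255]), ([0.563, 0.003, 0.01], 0.71, [309, 232])]
scene jar [([0.766, -0.273, 0.063], 0.68, [219, 253]), ([0.609, -0.475, 0.071], 0.17, [177, 215])]
scene beaker [([0.392, 0.094, 0.061], 0.93, [338, 195])]
scene tube_rack [([0.607, 0.478, 0.052], 0.68, [443, 246]), ([0.767, -0.276, 0.064], 0.34, [218, 253])]
scene tip_box [([0.611, -0.474, 0.072], 0.92, [177, 215]), ([0.469, -0.305, 0.044], 0.54, [233, 201]), ([0.796, -0.117, 0.021], 0.24, [264, 274])]
scene dish [([0.759, 0.123, 0.018], 0.95, [337, 274])]
scene pipette [([0.79, -0.12, 0.02], 0.72, [264, 273]), ([0.759, 0.125, 0.019], 0.34, [338, 274])]
scene (array([1.78721911, 0.14219685, 1.16556808]), array([-0.77448516, -0.06644056, -0.62946885]))
top stand [([0.551, -0.033, 0.013], 0.69, [331, 214])]
top bracket_mid [([0.59, 0.193, 0.05], 0.74, [269, 200]), ([0.509, 0.323, 0.05], 0.54, [231, 222])]
top basket_mid [([0.46, -0.305, 0.044], 0.86, [409, 239])]
top bottle [([0.701, 0.222, 0.125], 0.88, [259, 164])]
top jar [([0.463, -0.306, 0.043], 0.7, [409, 239]), ([0.734, -0.285, 0.091], 0.63, [404, 161])]
top beaker [([0.508, 0.321, 0.051], 0.58, [231, 222]), ([0.372, 0.098, 0.016], 0.55, [294, 263])]
top tube_rack [([0.575, 0.48, 0.053], 0.76, [188, 202])]
top tip_box [([0.582, -0.476, 0.07], 0.67, [458, 205])]
top dish [([0.773, 0.127, 0.014], 0.6, [290, 154])]
top pipette [([0.792, -0.123, 0.021], 0.86, [357, 150])]
top (array([0.35209438, 0.00993142, 1.4196977 ]), array([ 0.17505602,  0.0013987 , -0.98458284]))
[-1.23439451e-05  9.89591347e-01  1.43906101e-01 -8.56996336e-06]
```

```bash
python3 - <<'E'
import cv2,numpy as np
s=cv2.imread('pics/scene0.png');t=cv2.imread('pics/top0.png')
a=cv2.resize(s[140:300,150:470],(800,400),interpolation=3);b=cv2.resize(t[130:290,150:470],(800,400),interpolation=3)
cv2.imwrite('pics/a.png',a);cv2.imwrite('pics/b.png',b)
E
```

```text
(no output)
```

View pics/a.png

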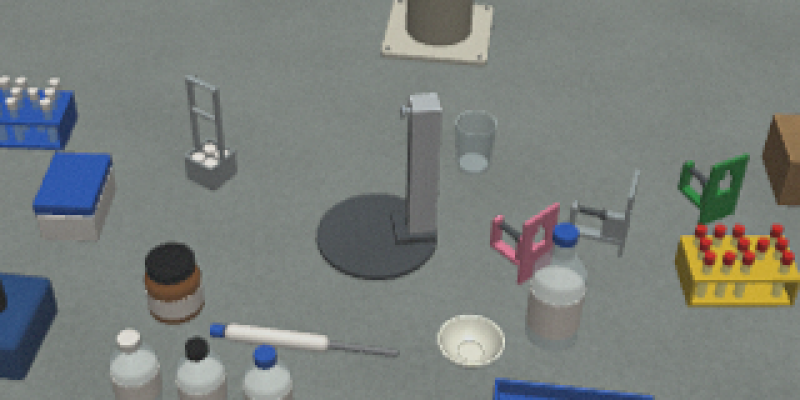

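View pics/b.png

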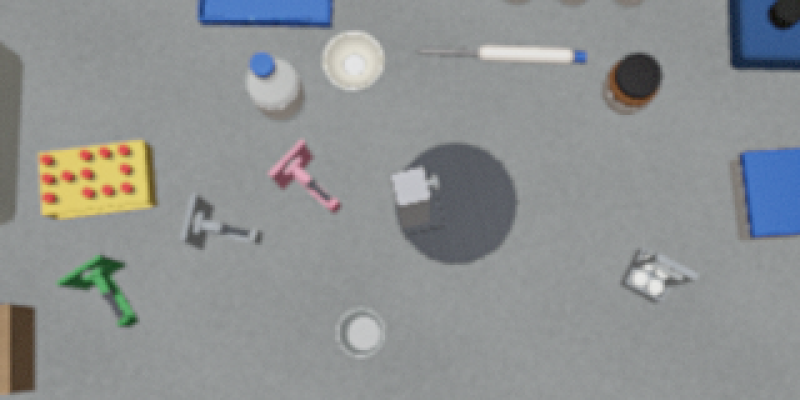

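The top crop shows a pink bracket (295,165), a green one (100,285) and a steel one at crop (220,225), which is full-image (238,220). Only the steel one fits the description. The stand's screw points to image right (world -y). The basket is at crop (655,275). I'll go above the steel bracket for a close crop.

```bash
python3 - <<'E'
from h import *
move_to([0.44,-0.05,0.42],Q(1.6))
p=snap('wrist','w_st.png')
print(ray(p,(320,200)),get_tcp_pos(),px(p,[[.56,-.03,.01],[.56,.02,.232]]))
move_to([0.44,0.29,0.33],Q(1.34))
p=snap('wrist','w_br.png')
print(ray(p,(320,200)),get_tcp_pos(),px(p,[.52,.32,.05]), [(d['point'],d['conf']) for d in spot_in(p,'bracket_mid')])
a=cv2.imread('pics/w_st.png');b=cv2.imread('pics/w_br.png')
cv2.imwrite('pics/w.png',cv2.resize(np.vstack([a,b]),(480,600),interpolation=3))
E
```

```text
(array([0.43833206, 0.01810722, 0.56191011]), array([ 0.00324705, -0.28162622, -0.95957991])) [ 0.43987408 -0.05075399  0.41955905] [[393.15519329 136.89737418]
 [445.80494381 106.64884131]]
(array([0.4564906 , 0.35613276, 0.47266969]), array([-0.06789306, -0.27314204, -0.9596361 ])) [0.44063207 0.28898953 0.33052904] [[376.26582318 121.91985723]] [([0.4251, 0.4519, 0.0459], 0.86), ([0.5829, 0.184, 0.047], 0.75), ([0.5094, 0.3086, 0.0471], 0.72), ([0.5152, -0.0086, 0.0082], 0.41)]
```

View pics/w.png

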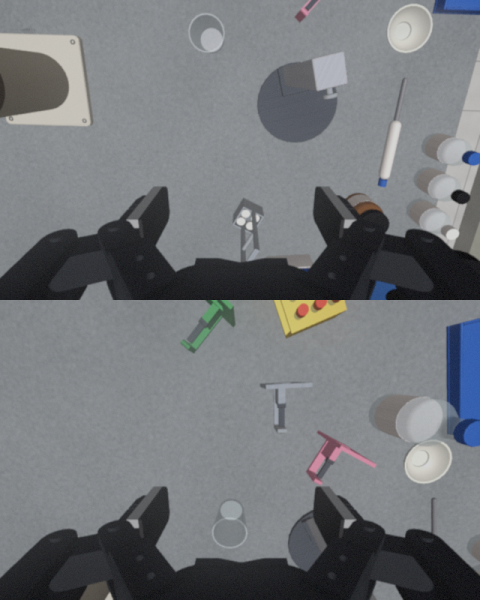

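The upper half (stand view) shows the base at (297,103), the post top at (330,70) and the screw below it. The lower half shows the steel bracket at (285,395), with pink at (340,455) and green at (210,325). Next I'll enlarge both to pick pixels.

```bash
python3 - <<'E'
import cv2,numpy as np
a=cv2.imread('pics/w_st.png');b=cv2.imread('pics/w_br.png')
A=cv2.resize(a[55:205,335:485],(600,600),interpolation=3)[:, :]
A=cv2.resize(a[55:205,335:485],(450,450),interpolation=cv2.INTER_CUBIC)
B=cv2.resize(b[95:185,335:425],(450,450),interpolation=cv2.INTER_CUBIC)
o=np.hstack([A[:, :400],B[:, :400]]);cv2.imwrite('pics/z.png',o)
E
```

```text
(no output)
```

View pics/z.png

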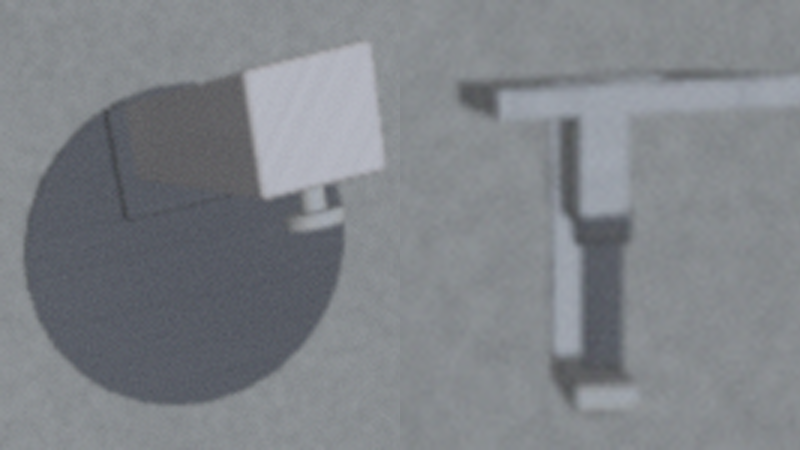

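The stand's post-top corners and base circle are clear (left half), as are the bracket's plate top strip, gusset top and nose (right half). It is grey steel, so it is the right one.

```bash
python3 - <<'E'
from h import *
# rebuild poses: stand view & bracket view calibrations
import scipy.spatial.transform as T
p=read_camera('wrist'); 
b=cv2.imread('pics/w_br.png')
g=b[95:185,335:440].max(2)
m=(g>165).astype(np.uint8)
n,l,s,c=cv2.connectedComponentsWithStats(m)
for i in range(1,n):
    if s[i,4]>40:
        pts=np.argwhere(l==i)[:,::-1]+[335,95]
        r=cv2.minAreaRect(pts.astype(np.float32));print(s[i],c[i]+[335,95],r)
# plate strip along-columns profile
for u in (356,362,368,390,400,410,414,416,418,420):
    col=b[95:130,u].max(1); print(u,col[10:30])
for uv in ([434.6-0,0],):pass
f=lambda x,y:(335+(x-400)/5,95+y/5)
for n_,uv,z in (('plateFL',f(498,120),.116),('plateBL',f(498,92),.116),('plate800',f(800,105),.116),('gussetfrontL',f(580,215),.101),('gussetfrontR',f(630,215),.101),('noseC',f(606,395),.1045)):
    print(n_,uv,at_z(p,uv,z).round(4))
print(get_tcp_pos())
# stand view: camera pose from tool offset
move_to([0.44,-0.05,0.42],Q(1.6)); p=snap('wrist','w_st2.png')
f=lambda x,y:(335+x/3,55+y/3)
C=[at_z(p,f(*q),.246)[:2] for q in ((244,72),(370,42),(385,165),(263,198))]
print(np.round(C,4),[np.linalg.norm(C[i]-C[(i+1)%4]).round(4) for i in range(4)],np.mean(C,0))
e=(C[0]-C[3]+C[1]-C[2])/2; e2=(C[1]-C[0]+C[2]-C[3])/2; print('yaw',np.arctan2(e[1],e[0]),np.arctan2(e2[1],e2[0])+np.pi/2)
print('base',at_z(p,f(184,246),.01),[at_z(p,f(*q),.01)for q in((24,250),(345,250),(183,404))])
for n in ('top','scene'):
  q=snap(n); print([d['point'] for d in spot_in(q,'stand')])
E
```

```text
[ 21  17  47  25 335] [377.68955224 120.08955224] ((379.744873046875, 123.93794250488281), (23.751007080078125, 46.17328643798828), 85.2363510131836)
[69 16 12  5 48] [409.54166667 112.9375    ] ((409.5, 113.0), (4.0, 11.0), 90.0)
[31 44  4 26 82] [367.64634146 152.92682927] ((367.5, 151.5), (25.0, 3.0), 90.0)
356 [140 141 143 141 143 133 109 119 156 170 169 172 170 160 149 145 143 144
 143 147]
362 [145 146 143 147 141 129 105 127 156 171 172 173 169 159 145 140 138 137
 140 141]
368 [140 144 146 146 143 123 130 146 163 169 169 173 164 136 100  93  89  89
  85  92]
390 [142 143 138 134 112 111 143 165 169 172 170 166 152 146 144 145 148 143
 148 149]
400 [142 143 140 130 119 126 155 171 170 170 168 160 147 146 142 143 139 138
 141 139]
410 [136 140 140 138 134 149 167 171 171 172 169 156 143 139 144 142 144 141
 139 143]
414 [142 141 137 133 138 161 168 172 170 166 162 148 136 140 137 138 141 138
 143 145]
416 [141 140 144 140 142 152 160 160 159 157 153 143 139 141 139 141 140 142
 144 147]
418 [145 147 146 142 144 144 144 143 141 140 139 140 141 144 145 142 140 144
 139 143]
420 [
[... 158 characters left out ...]
 0.3394 0.116 ]
plate800 (415.0, 116.0) [0.5518 0.3219 0.116 ]
gussetfrontL (371.0, 138.0) [0.5036 0.308  0.101 ]
gussetfrontR (381.0, 138.0) [0.5146 0.3054 0.101 ]
noseC (376.2, 174.0) [0.5012 0.2666 0.1045]
[0.44070798 0.28895048 0.33057173]
[[0.5248 0.0448]
 [0.5621 0.0545]
 [0.572  0.0187]
 [0.5349 0.0075]] [np.float64(0.0385), np.float64(0.0371), np.float64(0.0387), np.float64(0.0386)] [0.54845097 0.03139713]
yaw 1.8382057894700916 1.8447452959150041
base [ 0.56578903 -0.02855368  0.01      ] [array([ 0.476336  , -0.03344114,  0.01      ]), array([ 0.6562096 , -0.02806922,  0.01      ]), array([ 0.57365883, -0.11972882,  0.01      ])]
[[0.5449, 0.0088, 0.0188]]
[[0.5676, 0.001, 0.0142]]
```

```bash
python3 - <<'E'
from h import *
move_to([0.44,0.29,0.33],Q(1.34)); p=read_camera('wrist')
L=at_z(p,(354.7,115.55),.116);R=at_z(p,(416.4,112.95),.116);d=R-L
psi=np.arctan2(d[1],d[0])+np.pi/2
print(L,R,np.linalg.norm(d),(L+R)/2,psi)
c=(L+R)/2; x=np.array([np.cos(psi),np.sin(psi),0])
f=lambda x,y:(335+(x-400)/5,95+y/5)
for uv,z in ((f(605,215),.05),(f(606,395),.054)):
    q=at_z(p,uv,z); v=q-c; print(q,v[:2]@x[:2], v[0]*-x[1]+v[1]*x[0])
E
```

```text
[0.48877809 0.33770474 0.116     ] [0.55326511 0.32529153 0.116     ] 0.06567086715205854 [0.5210216  0.33149813 0.116     ] 1.3806306832544546
[0.5158217  0.30048128 0.05      ] -0.03144060368766602 -0.0007566901007486776
[0.50688474 0.25491768 0.054     ] -0.07787210844304404 -0.0005933437831144115
```

```bash
python3 - <<'E'
from h import *
q=Q(1.381)
move_to([.521,.3315,.20],q)
move_linear([.521,.3315,.068],v=.1,max_force=10)
print(get_tcp_pos(),get_grip_width())
move_gripper(.03,100)
print(get_grip_width(),get_gripper_force(),get_force())
move_linear([.521,.3315,.25],v=.12)
print(get_force(),get_gripper_force())
move_to([.48,.25,.40],q)
move_to([0.44,-0.05,0.42],Q(1.6)); p=snap('wrist','w_st3.png')
f=lambda x,y:(335+x/3,55+y/3)
for uv,z in (((289,222),.24),((345,212),.24),((317,219),.242),((313,198),.236)):
    print(at_z(p,f(*uv),z))
s=snap('scene','sc1.png')
o=px(s,[.44,-.05,.4])[0].astype(int);print(o,get_time_s())
a=cv2.resize(p['image'],(640,400));b=s['image'][max(o[1]-80,0):o[1]+120,o[0]-80:o[0]+80]
cv2.imwrite('pics/c1.png',np.hstack([a[:, :480],cv2.resize(b,(320,400))]))
E
```

```text
[0.52156733 0.33183027 0.06883596] 0.08516407862380404
0.06434673116417797 109.61259841918945 [-0.89981431  1.61794064  4.71115952]
[ 0.08016937  0.74983463 -3.80962219] 110.45590996742249
[5.45740056e-01 5.21905013e-04 2.40000000e-01]
[0.56340784 0.00422856 0.24      ]
[0.55394771 0.00185602 0.242     ]
[0.55393949 0.00816592 0.236     ]
[300 121] 13.7083
```

View pics/c1.png

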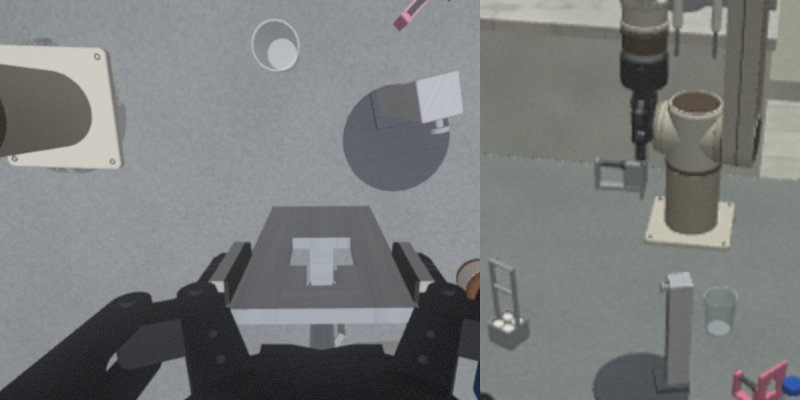

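Bracket is held level and the keyhole shows. Next I'll go to the standoff in front of the screw and check alignment from the wrist.

```bash
cat >> h.py <<'E'
PS=1.845; XS=np.array([np.cos(PS),np.sin(PS),0]); YS=np.array([-np.sin(PS),np.cos(PS),0])
SC=np.array([.5537,.0089,.232])
def W(x,y,z): # stand-aligned offset from screw point
    return (SC+XS*x+YS*y+np.array([0,0,z])).tolist()
E
python3 - <<'E'
from h import *
move_to(W(-.045,0,.12),Q(PS))
move_linear(W(-.045,0,-.0012),v=.12)
print(get_tcp_pos(),np.array(W(-.045,0,-.0012)),get_force())
p=snap('wrist','w3.png')
print('post top corners',px(p,[W(3e-3+a,b,.014) for a,b in((0,.02),(0,-.02),(.04,-.02),(.04,.02))]))
print('head',px(p,[W(-.008,0,.01),W(-.008,.01,0),W(-.008,-.01,0)]))
print('plate top corners',px(p,[W(-.045+.003,b,.046) for b in(.033,-.033)]))
cv2.imwrite('pics/c2.png',cv2.resize(p['image'][0:300,120:520],(800,600),interpolation=3))
E
```

```text
[ 0.56646395 -0.03449438  0.2320529 ] [ 0.56588512 -0.03441885  0.2308    ] [ 0.58428302 -0.45811293 -3.33255649]
post top corners [[269.18369017 158.58028617]
 [369.7813556  158.56816668]
 [374.27970436  49.37136284]
 [264.3989674   49.29639609]]
head [[319.56327467 183.16854297]
 [297.31917768 177.99205194]
 [341.92625322 177.98031492]]
plate top corners [[222.41841751 305.0370561 ]
 [416.21530104 304.80529922]]
```

View pics/c2.png

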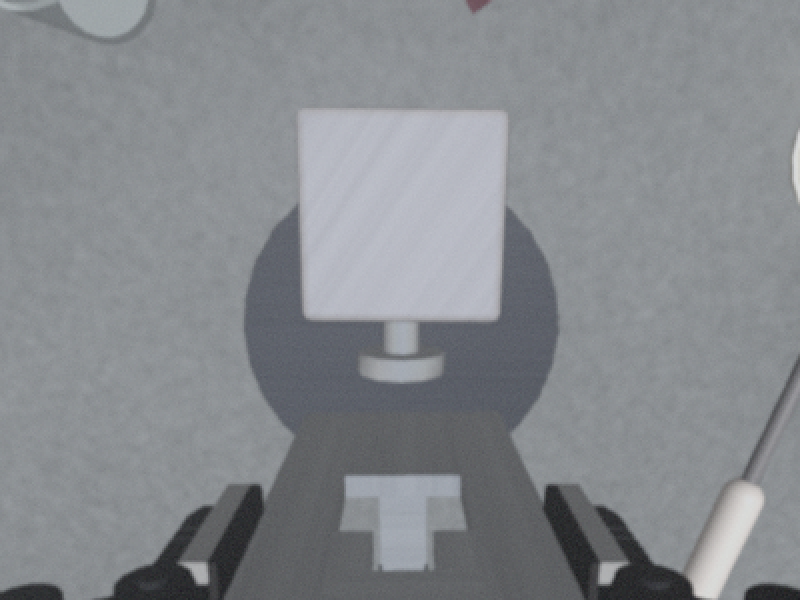

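Post, screw head and keyhole line up, with centres at crop columns 401-403, an error under 1 mm. Next: insert, lower, and release.

```bash
python3 - <<'E'
from h import *
def loc():
    d=np.array(get_tcp_pos())-SC; return np.round([d@XS,d@YS,d[2]],4)
print(move_linear(W(-.02,0,-.002),v=.05,max_force=8),loc())
print(move_linear(W(.003,0,-.002),v=.03,max_force=6),loc(),get_force())
l=loc()
x=l[0]-.001
move_linear(W(x,0,-.002),v=.03)
print(move_linear(W(x,0,-.0335),v=.03,max_force=8),loc(),get_force())
p=snap('wrist','w4.png');s=snap('scene')
o=px(s,SC)[0].astype(int)
cv2.imwrite('pics/c3.png',np.hstack([cv2.resize(p['image'][60:360,170:470],(400,400)),cv2.resize(s['image'][o[1]-30:o[1]+70,o[0]-60:o[0]+40],(400,400),interpolation=2)]))
E
```

```text
False [-0.0198 -0.0001 -0.0019]
True [-0.0007  0.0005 -0.003 ] [ 0.92536049 -1.37585149 -2.59617229]
True [-0.0016  0.0002 -0.0282] [-0.06623478  0.52280102  4.33794672]
```

View pics/c3.png

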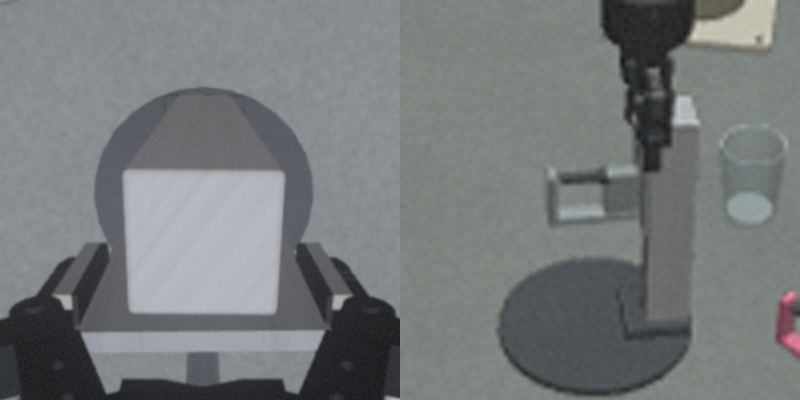

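Contact came exactly at the expected home height (-28.2 mm). Scene crop: the bracket is flat on the post with the hook level. Releasing, then looking at the basket.

```bash
python3 - <<'E'
from h import *
move_gripper(.085); hold(.3)
d=np.array(get_tcp_pos())-SC; print(get_force())
p0=get_tcp_pos(); move_linear([p0[0],p0[1],.40],v=.15)
move_to([.45,-.25,.38],Q(1.6)); p=snap('wrist','w5.png')
print(ray(p,(320,200)),px(p,[[.465,-.306,0],[.465,-.306,.18]]),[(x['point'],x['conf']) for x in spot_in(p,'basket_mid')])
s=snap('scene'); o=px(s,SC)[0].astype(int)
u=px(p,[.465,-.306,.1])[0].astype(int);print(u,get_time_s())
cv2.imwrite('pics/c4.png',np.hstack([cv2.resize(p['image'][u[1]-70:u[1]+70,u[0]-70:u[0]+70],(560,560),interpolation=2),cv2.resize(s['image'][o[1]-30:o[1]+110,o[0]-40:o[0]+20],(240,560),interpolation=2)]))
E
```

```text
[-0.49348252  0.28524426  0.32532755]
(array([ 0.44856921, -0.18067963,  0.52235767]), array([ 0.00498157, -0.2809944 , -0.95975768])) [[328.78208731 184.2267523 ]
 [332.41543289 221.86219391]] [([0.4594, -0.3104, 0.0436], 0.76)]
[330 201] 21.3667
```

View pics/c4.png

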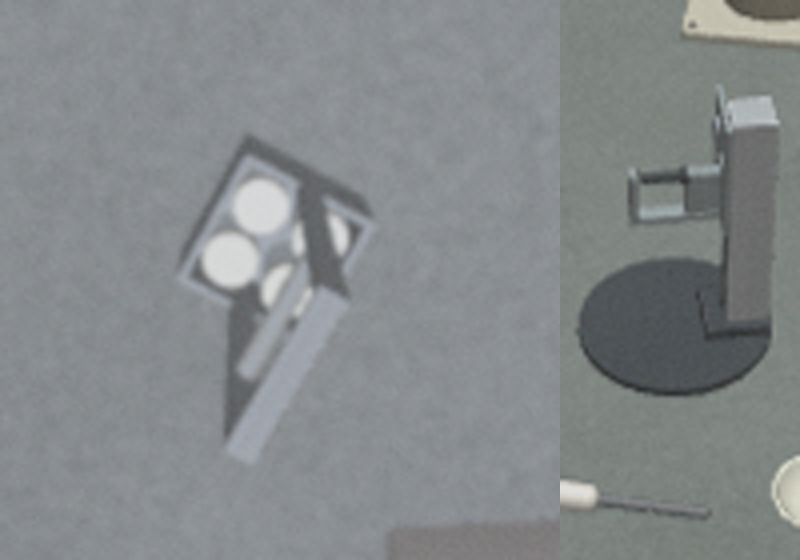

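The bracket is hanging level and seated on the post. The basket's top bar runs from crop (238,457) to (336,292) and its rim is visible.

```bash
python3 - <<'E'
from h import *
p=read_camera('wrist'); f=lambda x,y:(260+x/4,131+y/4)
a=at_z(p,f(237,457),.18);b=at_z(p,f(336,292),.18);d=b-a
print(a,b,np.linalg.norm(d),'mid',(a+b)/2,'ydir',np.arctan2(d[1],d[0]),'psi',np.arctan2(d[1],d[0])-np.pi/2)
print('rim',[at_z(p,f(*q),.046).round(4) for q in((250,155),(378,222),(182,278))])
for g in ([.4658,-.306,.17],):
  for y in (-.5,-.52,2.6):
    print(y,solve_ik(g,Q(y)))
E
```

```text
[ 0.45158655 -0.33443236  0.18      ] [ 0.47737198 -0.28423251  0.18      ] 0.05643503833723692 mid [ 0.46447926 -0.30933243  0.18      ] ydir 1.0962841697975452 psi -0.4745121569973514
rim [array([ 0.4538, -0.2727,  0.046 ]), array([ 0.503 , -0.2968,  0.046 ]), array([ 0.4294, -0.3213,  0.046 ])]
-0.5 [-0.58123452  0.38576433  0.0461326   1.2311646   0.          3.06035814]
-0.52 [-0.58123452  0.38576433  0.0461326   1.2311646   0.          3.08035814]
2.6 [-0.58123452  0.38576433  0.0461326   1.2311646   0.         -0.03964186]
```

```bash
python3 - <<'E'
from h import *
q=Q(2.672)
move_to([.4645,-.3093,.26],q)
print(move_linear([.4645,-.3093,.143],v=.1,max_force=8),get_tcp_pos())
move_gripper(.02,60)
print(get_grip_width(),get_gripper_force(),get_tcp_pos())
f0=np.array(get_force())
p0=get_tcp_pos(); move_linear([p0[0],p0[1],.30],v=.12); print(np.array(get_force())-f0,get_grip_width())
move_to(W(-.17,0,.08),Q(PS))
move_linear(W(-.17,0,.2235-.232),v=.12)
hold(.3)
d=np.array(get_tcp_pos())-SC; print(d@XS,d@YS,d[2],get_time_s())
p=snap('wrist','w6.png');s=snap('scene')
for n,P in (('topbar ctr',W(-.17,0,.0285)),('bar top',W(-.17,0,-.0275)),('topbar front',W(-.165,0,.0285)),('nose tip',W(-.0795,0,-.043)),('plate top front',W(-.003,.033,.019)),('plate top f-',W(-.003,-.033,.019))): print(n,px(p,P),px(s,P))
o=px(s,W(-.08,0,-.03))[0].astype(int)
cv2.imwrite('pics/c5.png',np.hstack([cv2.resize(p['image'],(512,320))[:, :],]) )
cv2.imwrite('pics/c5.png',np.hstack([cv2.resize(p['image'][0:400,120:520],(500,500)),cv2.resize(s['image'][o[1]-70:o[1]+80,o[0]-55:o[0]+35],(300,500),interpolation=2)]))
E
```

```text
False [ 0.4649638  -0.30964892  0.14377903]
0.05467273583231883 64.12943959236145 [ 0.46501451 -0.3098499   0.14386748]
[ 0.24690376 -0.40817815 -4.69645236] 0.05507653252646658
-0.17010855496493033 -0.0002963922849277961 -0.007845015263564015 27.9083
topbar ctr [[320.01322114 296.86557896]] [[262.19249524 180.28459209]]
bar top [[320.28822119 237.57853985]] [[262.97908287 193.54467922]]
topbar front [[320.00427303 284.91748326]] [[263.70296837 180.17820116]]
nose tip [[320.26785823  60.14949384]] [[289.53958556 195.12848709]]
plate top front [[ 192.533189   -288.98364391]] [[310.49008773 173.3746474 ]]
plate top f- [[ 446.70785214 -288.45478765]] [[313.37224156 184.92228097]]
```

View pics/c5.png

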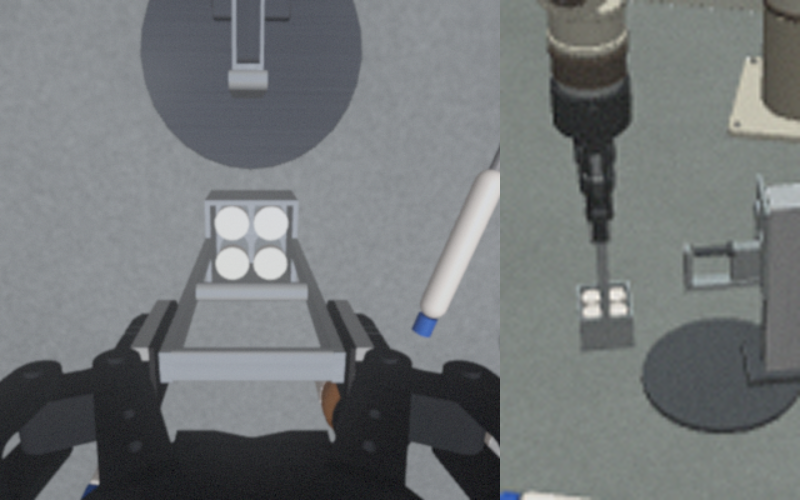

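The nose is centred at crop (248,78). The bar is at row 291, about 2.5 mm ahead of prediction, and the basket is upright. Aim is corrected by that, then advance over the nose and press.

```bash
python3 - <<'E'
from h import *
def loc():
    d=np.array(get_tcp_pos())-SC; return np.round([d@XS,d@YS,d[2]],4)
X=-.070; Z=.2235-.232
print(move_linear(W(X,0,Z),v=.08,max_force=6),loc(),get_force())
z=Z
f0=np.array(get_force())
for z in np.append(np.arange(Z-.006,-.062,-.005),-.0635):
    r=move_linear(W(X,0,z),v=.04,max_force=24)
    print(r,loc(),(np.array(get_force())-f0).round(1))
    if r: break
p=snap('wrist','w7.png');s=snap('scene','s7.png');print(get_time_s())
o=px(s,W(-.06,0,-.06))[0].astype(int)
cv2.imwrite('pics/c6.png',np.hstack([cv2.resize(p['image'][0:400,120:520],(400,400)),cv2.resize(s['image'][o[1]-50:o[1]+50,o[0]-60:o[0]+40],(400,400),interpolation=2)]))
E
```

```text
False [-0.0705 -0.     -0.0086] [ 0.26964912  0.53757137 -1.9144845 ]
False [-0.0701  0.0004 -0.0152] [ 0.2 -0.8 -0.5]
False [-0.0699  0.0003 -0.02  ] [-0.4 -0.5 -0.5]
False [-0.0705 -0.0006 -0.0237] [ 0.9 -1.6  4.4]
False [-0.0703 -0.0004 -0.0292] [ 0.6 -3.1  5.5]
False [-0.0697 -0.0004 -0.0341] [ 0.5 -0.8  6.8]
False [-0.07   -0.0007 -0.0387] [ 0.1 -1.   7.5]
False [-0.0708 -0.0009 -0.0435] [ 1.4 -2.9  7.5]
False [-0.0702  0.0005 -0.0503] [-0.2  0.1  0.1]
False [-0.0693  0.0009 -0.0559] [-1.1 -0.7  0.4]
False [-0.0698  0.0003 -0.06  ] [0.6 0.1 0.1]
False [-0.07    0.0001 -0.0637] [-0.4 -0.8 -0.2]
32.5333
```

The force rose to 7.5 N and then dropped, so the gate has passed. Lower gently to the floor and look.

```bash
python3 - <<'E'
from h import *
def loc():
    d=np.array(get_tcp_pos())-SC; return np.round([d@XS,d@YS,d[2]],4)
print(move_linear(W(-.070,0,-.069),v=.02,max_force=3),loc(),get_force())
p=snap('wrist');s=snap('scene')
o=px(s,W(-.06,0,-.06))[0].astype(int)
cv2.imwrite('pics/c6.png',np.hstack([cv2.resize(p['image'][0:400,120:520],(400,400)),cv2.resize(s['image'][o[1]-50:o[1]+50,o[0]-60:o[0]+40],(400,400),interpolation=2)]))
E
```

```text
True [-0.07   -0.0002 -0.0644] [-0.38854395  0.44901105  4.11343328]
```

View pics/c6.png

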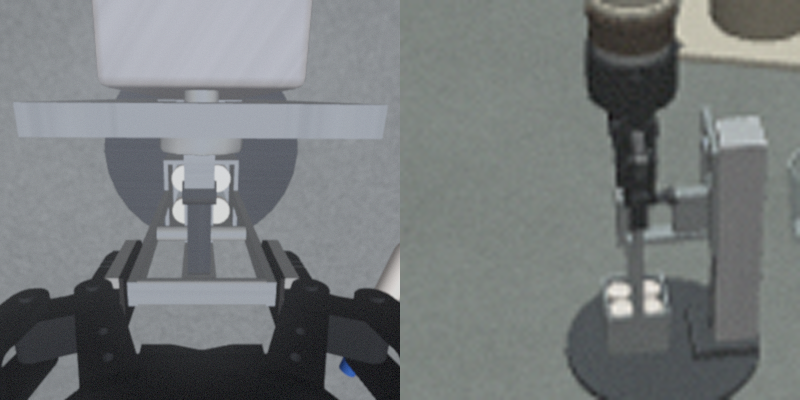

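The gate (dark, wrist crop (200,235)) lies above the cross bar at row 232, and floor contact was felt. Releasing.

```bash
python3 - <<'E'
from h import *
move_gripper(.085); hold(.3)
p0=get_tcp_pos(); print(move_linear([p0[0],p0[1],.42],v=.12,max_force=8),get_force())
P=W(-.25,0,0);move_linear([P[0],P[1],.42],v=.15)
hold(1.5)
for n in('scene','top'):
    p=read_camera(n); print(W(-.068,0,-.116),[(d['point'],d['conf']) for d in spot_in(p,'basket_mid')],[(d['point'],d['conf']) for d in spot_in(p,'bracket_mid')][:4])
p=snap('wrist','w8.png');s=snap('scene','s8.png')
o=px(s,W(-.06,0,-.06))[0].astype(int)
cv2.imwrite('pics/c7.png',cv2.resize(s['image'][o[1]-50:o[1]+50,o[0]-60:o[0]+40],(600,600),interpolation=2))
print(get_time_s())
E
```

```text
False [0.25894493 0.82146217 0.26604629]Traceback (most recent call last):
  File "<stdin>", line 4, in <module>
plant.IKError: the arm cannot follow that straight line within its joint ranges
```

```bash
python3 - <<'E'
from h import *
hold(1.5)
print(np.round(W(-.068,0,-.116-.067),3))
for n in('scene','wrist'):
    p=read_camera(n); print([(d['point'],d['conf']) for d in spot_in(p,'basket_mid')],[(d['point'],d['conf']) for d in spot_in(p,'bracket_mid')])
print(get_tcp_pos(),get_time_s(),finish_job())
E
```

```text
[ 0.572 -0.057  0.049]
[([0.5916, -0.0532, 0.0664], 0.72)] [([0.4444, 0.4621, 0.0493], 0.97), ([0.5967, 0.1856, 0.0486], 0.81), ([0.5669, -0.0098, 0.1743], 0.69)]
[([0.5761, -0.0584, 0.1417], 0.82), ([0.7327, -0.267, 0.0801], 0.57), ([0.5646, -0.0008, 0.1856], 0.33)] [([0.564, -0.0097, 0.1817], 0.81), ([0.5664, 0.1522, 0.0186], 0.56)]
the job is handed in; nothing more can be done
[ 0.57178402 -0.05837962  0.42001355] 37.6167 None
```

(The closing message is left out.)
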